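Lay out a root disc series for the photograph

TASK

Lay the four root discs out for their photograph: in order of size along the row of white crosses on the black photo board, one disc centred on each cross and lying flat with its sanded face up, the widest next to the black-and-white scale bar and the narrowest at the colour-card end. Leave the petri dish where it is.

Things in the scene. Friction and masses are not known exactly. Their poses are not given: they have to be found in the camera images.
- disc_62_mid (a point): Centre (half-way up) of the widest of four loose wooden root discs: a round slice of a woody root, 62 mm in diameter and 25 mm thick, dark brown bark round the side, pale sanded top face with growth rings; it lies flat, sanded face up, on white bench paper whose top is 2 mm above the bench. z is the disc's axis, up when the sanded face is up; x and y mean nothing.
- disc_51_mid (a point): Centre (half-way up) of the second widest of four loose wooden root discs: a round slice of a woody root, 51 mm in diameter and 25 mm thick, dark brown bark round the side, pale sanded top face with growth rings; it lies flat, sanded face up, on white bench paper whose top is 2 mm above the bench. z is the disc's axis, up when the sanded face is up; x and y mean nothing.
- disc_40_mid (a point): Centre (half-way up) of the third widest of four loose wooden root discs: a round slice of a woody root, 40 mm in diameter and 25 mm thick, dark brown bark round the side, pale sanded top face with growth rings; it lies flat, sanded face up, on white bench paper whose top is 2 mm above the bench. z is the disc's axis, up when the sanded face is up; x and y mean nothing.
- disc_29_mid (a point): Centre (half-way up) of the narrowest of four loose wooden root discs: a round slice of a woody root, 29 mm in diameter and 25 mm thick, dark brown bark round the side, pale sanded top face with growth rings; it lies flat, sanded face up, on white bench paper whose top is 2 mm above the bench. z is the disc's axis, up when the sanded face is up; x and y mean nothing.
- mark_a: Centre of a white cross, 40 mm across, one of four identical flat ones printed in a straight row, 75 mm apart, along the flat black photo board (380 x 150 mm, fixed; its top, where the cross lies, is 6 mm above the bench). This one is at one end of the row (along the row they come a, b, c, d; either a or d may be the one next to the scale bar). x runs along the row from a to d, z up.
- mark_b: Centre of another white cross of that row, on the board's top. This one is an inner one (along the row they come a, b, c, d; either a or d may be the one next to the scale bar). x runs along the row from a to d, z up.
- mark_c: Centre of another white cross of that row, on the board's top. This one is an inner one (along the row they come a, b, c, d; either a or d may be the one next to the scale bar). x runs along the row from a to d, z up.
- mark_d: Centre of another white cross of that row, on the board's top. This one is at one end of the row (along the row they come a, b, c, d; either a or d may be the one next to the scale bar). x runs along the row from a to d, z up.
- scale_bar: Centre of the underside of the photo scale bar, a flat white strip 124 x 24 mm with two rows of alternating black squares, lying across one end of the photo board, 57.5 mm beyond the nearest cross. Which end varies. At the other end of the board lies a grey strip of the same size with six coloured patches (colour card). Both are fixed and flat, 1.5 mm high.
- petri_dish_mid (a point): Centre of a loose small covered clear petri dish, 38 mm across and 12 mm high, with a few dark root tips in it, standing on the bench paper among the discs. It is not part of the layout and stays where it is.
Things that resemble listed ones, but are neither listed nor needed, are in the scene too. Leave any blue look-alike of the part that bears disc_29_mid alone.

How it is judged (in metres and radians):
At the end, for the whole second after the job is handed in: Counting from the scale bar, the 62, 51, 40 and 29 mm discs lie on crosses 1 to 4, each centre within 12 mm of its cross, flat on the board (tilt under 0.1 rad, centre height 15.5 to 22.5 mm), sanded face up, at rest (under 0.02 m/s), the petri dish within 20 mm of its start (((horizontal distance between scale_bar and mark_a below 0.09 m and horizontal distance between disc_62_mid and mark_a below 0.012 m and horizontal distance between disc_51_mid and mark_b below 0.012 m and horizontal distance between disc_40_mid and mark_c below 0.012 m and horizontal distance between disc_29_mid and mark_d below 0.012 m) or (horizontal distance between scale_bar and mark_d below 0.09 m and horizontal distance between disc_62_mid and mark_d below 0.012 m and horizontal distance between disc_51_mid and mark_c below 0.012 m and horizontal distance between disc_40_mid and mark_b below 0.012 m and horizontal distance between disc_29_mid and mark_a below 0.012 m)) and angle between each of disc_62_mid, disc_51_mid, disc_40_mid, disc_29_mid's own z axis and vertical below 0.1 rad and height (world z) of disc_62_mid between 0.0155 and 0.0225 m and height (world z) of disc_51_mid between 0.0155 and 0.0225 m and height (world z) of disc_40_mid between 0.0155 and 0.0225 m and height (world z) of disc_29_mid between 0.0155 and 0.0225 m and linear speed of each of disc_62, disc_51, disc_40, disc_29 below 0.02 m/s and distance of petri_dish_mid from where it was at the start of the episode below 0.02 m); the robot touches nothing.
It fails at once if the petri dish is pushed away or knocked (distance of petri_dish_mid from where it was at the start of the episode above 0.02 m).
It also fails if it takes over 96 s, if anything falls off the work surface, if the arm or the gripper's body presses on something with over 40 N, if the wrist force passes 120 N, or if a joint passes its speed limit or range.

ROBOT

A 6-joint arm with a two-finger parallel gripper is mounted at the origin on the work surface. World frame = base frame: x ahead of the robot, y to its left, z up, the work surface at z = 0. Lengths are in m, angles in degrees, forces in N, time in s.
With the tool pointing down it reaches from about 0.325 to 0.875 m from the base axis. Payload 4.4 kg.
Tool frame: the origin (TCP) lies midway between the tips of the shut fingers; the grasp point (between the pads) lies 19 mm behind it; z points along the fingers, y is the direction in which the jaws open and shut (so a half turn about z gives the same grasp; the last joint's range is limited). The gripper opens to 85 mm and grips with 20 to 120 N. Pads are 22 mm wide; open, the fingers measure 114 mm over their backs; the gripper's body (76 mm by 85 mm) begins 54 mm behind the grasp point. The pads swing forward as they close: fully open they stand 13 mm farther back than shut.
Start: joints at [-83.738, 11.837, 88.321, -0, 79.842, -8.623], TCP at [0.148, -0.556, 0.231] pointing down, gripper open.
Joint ranges: [-156.59, 156.59], [-49.26, 127.26], [12.9, 141.05], [-63.56, 243.56], [4.71, 150.69], [-161.64, 161.64]. Speed limits (degrees/s): [159.86, 159.86, 180, 180, 180, 180].

INTERFACE

Orientations are given as a 3x3 rotation matrix whose columns are the frame's x, y, z axes.
In Python, from plant import * gives the robot as it stands.
- The arm moves only by the tool apply_moves, never from a script. Its argument "motion" is a list that holds one entry, the list of rows, each a list of 7 numbers: the shift along the tool's x, y, z in m, then the turn, a rotation vector about the tool's x, y, z in rad, then the finger opening in m, from 0 to 0.0854. In form: [[[x, y, z, wx, wy, wz, fingers], ...]]. A call has 1 to 12 rows; each row shifts and turns the commanded pose from where the row before left it, along the tool's axes as they then stand; what a row does not reach is not made up. A row lasts 1/12 s, in which the tool goes at most 41.7 mm and 7.16 degrees, less where a joint would pass 70% of its speed; a pose out of reach is approached as far as the arm can. A call is refused whole if a number of a shift passes 0.0417 or a number of a turn 0.125, either way. A call with a gripper value outside its range is refused whole. The fingers move at their own pace and stop on an object; "grip_force" is the grip in N (left out, the last holds). Time passes only in rows, so rows that do not move let the fingers close. It gives the time, the measured TCP pose, the force and the opening at its end, in the units of the state.
- observe(): the state, without advancing time (a new reading comes with each control period).
- snapshot(name): name is "scene" or "top"; returns (picture, depth): 480x640x3 uint8, red, green, blue; 480x640 float32, m along the optical axis (not along the pixel's ray), 0 where there is no reading.
- get_calibration(name): a dict with "K" (3x3 intrinsics, pixels), "k1" (the pictures are not rectified: a ray, as slopes to the right and down, at radius r is drawn at 1 + k1 r^2 times it, then the intrinsics apply), "R" (3x3) and "t" (3): a world point X has camera coordinates R X + t. Camera axes: x right, y down, z forward; pixel columns grow to the right and rows downward; lengths in m; the calibration is good to about 2 mm. A picture is of the moment at which its call begins. get_calibration takes no time and is no camera call.
- hand_in(): hands the job in, once; it reports no verdict.
The state is a dict: "t": time; "joint_positions": joint angles; "qvel": joint speeds; "joint_efforts": joint torques, N m; "tcp_pos": TCP position; "tool_rot": TCP orientation; "force": force on the tool from outside, world axes, zero at the start; "torque": the same for the moment, N m; "width": finger opening in m.
Only numpy, scipy, OpenCV 4.12 (cv2) and the standard library are available. Lean on these libraries where they do the work, as an engineer would, in place of code of your own. Each camera call takes 0.05 s, during which the arm holds its last target. There are 200 camera calls.

## Working session

There is one attempt and no reset: what is moved stays moved. The work goes in short steps, Python scripts to look and compute and a tool call to move; the robot and the scene stay as the last step left them, time stands still between calls to the robot, and variables do not carry over. Pictures are saved under pics/ and viewed, about 12 in all and at most 16, crops included, and the job is handed in when it is done.

Besides the shell and the picture viewer there is one more tool, called after "Call:" as name([rows], argument=value, ...), one row to a line, values as JSON. apply_moves: Moves the arm, as the interface text tells. Its arguments: {"type":"object","properties":{"motion":{"type":"array"},"grip_force":{"type":"number"}},"required":["motion"]}

```bash
mkdir -p pics; ls; python3 - <<'E'
from plant import *
import cv2,numpy as np
for n in("top","scene"):
    p,d=snapshot(n); np.savez(f"{n}0.npz",p=p,d=d); cv2.imwrite(f"pics/{n}0.png",p[:,:,::-1])
    c=get_calibration(n); print(n,c)
print(observe())
E
```

```text
pics
top {'K': array([[539.55333712,   0.        , 315.9609659 ],
       [  0.        , 539.55333712, 243.87670008],
       [  0.        ,   0.        ,   1.        ]]), 'k1': -0.0474898654608288, 'R': array([[ 0.01654191, -0.99952673,  0.02593613],
       [-0.9913218 , -0.01977841, -0.12996115],
       [ 0.13041262, -0.02356124, -0.99117981]]), 't': array([-0.01111011,  0.56187393,  0.91738403])}
scene {'K': array([[565.06013797,   0.        , 310.57557964],
       [  0.        , 565.06013797, 239.8926617 ],
       [  0.        ,   0.        ,   1.        ]]), 'k1': -0.021012223753727095, 'R': array([[-2.48104527e-01,  9.68733266e-01, -5.29182401e-05],
       [ 8.12339168e-01,  2.08020310e-01, -5.44823482e-01],
       [-5.27777623e-01, -1.35216160e-01, -8.38550756e-01]]), 't': array([ 0.13544337, -0.4080936 ,  1.28087247])}
{'t': 0.1, 'joint_positions': array([-8.37357078e+01,  1.18790444e+01,  8.83970744e+01,  3.41250893e-04,
        7.98411368e+01, -8.62292542e+00]), 'qvel': array([-0.03363492,  0.02110715, -0.19395917, -0.01256482, -0.06418582,
        0.12726763]), 'joint_efforts': array([-8.87369060e-04, -3.84089112e+01, -2.92550308e+01, -3.42088360e-04,
        4.83137526e-03, -2.33818264e-05]), 'tcp_pos': array([ 0.14764396, -0.5550166 ,  0.23024125]), 'tool_rot': array([[ 9.66433725e-01,  2.56915953e-01, -2.17475476e-04],
       [ 2.56915855e-01, -9.66431634e-01,  2.03491614e-03],
       [ 3.12627241e-04, -2.02248449e-03, -9.99997906e-01]]), 'force': array([-1.24174141, -0.54889539, -0.26367284]), 'torque': array([-0.02115825,  0.04232122,  0.04319472]), 'width': 0.0856556666627317}
```

View pics/top0.png

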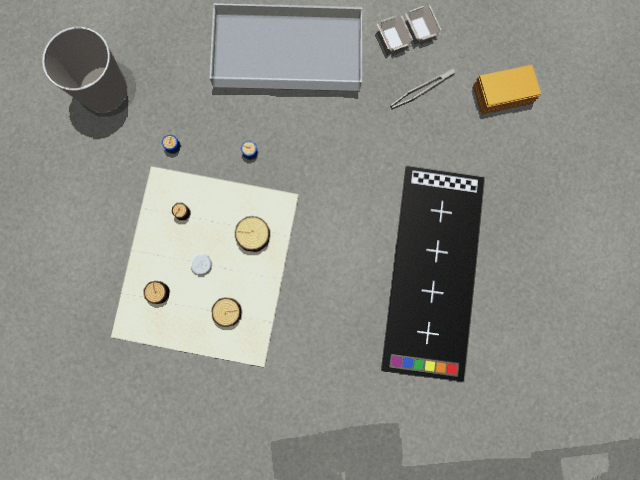

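View pics/scene0.png

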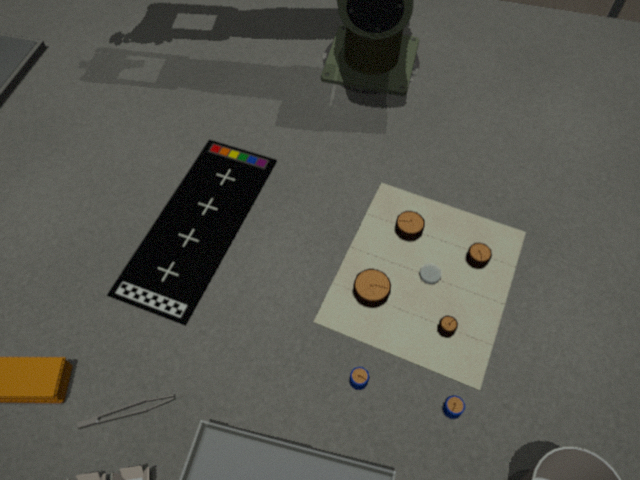

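The top view shows the brown-bark discs on the paper: 62 at (252,233), 51 at (226,312), 40 at (156,292). The petri dish is at (201,265). The scale bar is at the top end (444,181), and the crosses run from (441,211) to (428,333). There are three candidates for disc_29: (180,211), (170,144) and (249,150). The last two have blue sides and lie off the paper, so (180,211) fits the description. I'll confirm that in a crop.

```bash
cat > h.py <<'E'
from plant import *
import cv2,numpy as np
def ray(n,uv,z):
    c=get_calibration(n); K=c["K"]
    s=cv2.undistortPoints(np.array([[uv]],float),K,np.array([c["k1"],0,0,0.]))[0,0]
    d=c["R"].T@np.array([*s,1]); o=-c["R"].T@c["t"]
    return (o+d*(z-o[2])/d[2])[:2]
def blob(p,uv,f,r=24):
    u,v=uv; x0,y0=u-r,v-r; c=p[y0:y0+2*r,x0:x0+2*r]
    m=f(c).astype(np.uint8)
    m=cv2.morphologyEx(m,cv2.MORPH_CLOSE,np.ones((5,5)))
    n,l,s,ct=cv2.connectedComponentsWithStats(m)
    i=1+np.argmin([np.hypot(*(ct[k]-r))-0.1*min(s[k,4],400) for k in range(1,n)])
    k=max(cv2.findContours((l==i).astype(np.uint8),cv2.RETR_EXTERNAL,cv2.CHAIN_APPROX_NONE)[0],key=cv2.contourArea)
    M=cv2.moments(cv2.convexHull(k)); cc,rr=cv2.minEnclosingCircle(k)
    return (M['m10']/M['m00']+x0,M['m01']/M['m00']+y0),s[i,4],rr
def wood(c):
    h=cv2.cvtColor(c,cv2.COLOR_RGB2HSV); return (h[...,1]>75)&(h[...,2]>100)&(h[...,0]<32)
def white(c): return c.min(2)>110
E
python3 - <<'E'
from h import *
D={"top":{62:(252,233),51:(226,312),40:(156,292),29:(180,211)},"scene":{62:(372,286),51:(410,223),40:(480,253),29:(448,324)}}
X={"top":[(441,211),(437,251),(432,292),(428,333)],"scene":[(168,272),(188,238),(208,207),(226,177)]}
for n in D:
    p=np.load(n+"0.npz")["p"]
    for k,uv in D[n].items():
        q,a,r=blob(p,uv,wood); print(n,k,np.round(q,1),a,round(r,1),np.round(ray(n,q,.027),4))
    for uv in X[n]:
        q,a,r=blob(p,uv,white,14); print(n,'x',np.round(q,1),a,round(r,1),np.round(ray(n,q,.006),4))
    print('petri',ray(n,(201,265) if n=="top" else (430,273),.012))
p=np.load("top0.npz")["p"][125:335,105:305,::-1]
q=np.load("scene0.npz")["p"][195:425,330:530,::-1]
a=cv2.resize(p,(400,420),interpolation=2);b=cv2.resize(q,(400,420),interpolation=2)
cv2.imwrite("pics/crop.png",np.hstack([a,b]))
E
```

```text
top 62 [251.5 232.6] 842 16.6 [0.5813 0.1145]
top 51 [225.2 311.6] 581 13.7 [0.4403 0.1561]
top 40 [154.2 291.7] 329 10.3 [0.4727 0.2824]
top 29 [179.  209.7] 153 7.2 [0.6203 0.2459]
top x [441. 212.] 90 11.5 [ 0.6304 -0.2327]
top x [436.5 250.7] 95 10.7 [ 0.5579 -0.2234]
top x [432.7 291.3] 94 11.6 [ 0.4832 -0.2155]
top x [427.5 332.5] 86 10.6 [ 0.4089 -0.2054]
petri [0.52278501 0.20483716]
scene 62 [372.2 284.3] 810 16.9 [0.5817 0.1145]
scene 51 [410.  221.5] 434 12.7 [0.4404 0.1556]
scene 40 [480.1 251.5] 272 10.1 [0.4727 0.2823]
scene 29 [448.5 322.8] 154 7.5 [0.6201 0.2455]
scene x [169.1 272.8] 22 5.6 [ 0.6347 -0.2287]
scene x [186.6 238.5] 19 4.0 [ 0.5609 -0.2251]
scene x [209.  204.5] 21 4.3 [ 0.4797 -0.2123]
scene x [225.  176.5] 8 1.8 [ 0.4086 -0.2054]
petri [0.52733431 0.2059136 ]
```

View pics/crop.png

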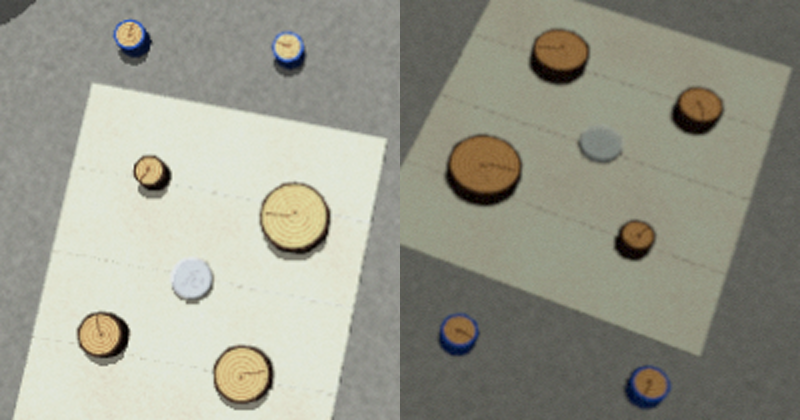

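The crop confirms it: the brown-bark 29 disc is on the paper at (180,211), and the other two small discs have blue sides. The two views agree to within 1 mm on the discs. A single yaw, with the jaws across the cross row, clears the petri dish and the neighbouring discs for every grasp, so I'm starting to move.

Call:
apply_moves([
  [[0,0,0,0,0,0.0955,0.0854],[0,0,0,0,0,0.0955,0.0854],[0,0,0,0,0,0.0955,0.0854],[0,0,0,0,0,0.0955,0.0854],[0.0174,-0.0358,0,0,0,0,0.0854],[0.0174,-0.0358,0,0,0,0,0.0854],[0.0174,-0.0358,0,0,0,0,0.0854],[0.0174,-0.0358,0,0,0,0,0.0854],[0.0174,-0.0358,0,0,0,0,0.0854],[0.0174,-0.0358,0,0,0,0,0.0854],[0.0174,-0.0358,0,0,0,0,0.0854],[0.0174,-0.0358,0,0,0,0,0.0854]],
], grip_force=40)

```text
t: 1.1
tcp_pos: [0.3212, -0.2864, 0.2309]
tool_rot: [[0.992, -0.122, -0.0], [-0.122, -0.992, 0.0], [-0.0, -0.0, -1.0]]
force: [1.6, -1.1, 0.1]
width: 0.0858
```

```bash
cat > g.py <<'E'
import sys
from plant import *
import numpy as np
P={"62":(.5815,.1145),"51":(.4404,.1558),"40":(.4727,.2823),"29":(.6202,.2457),
"x1":(.6318,-.2331),"x2":(.5573,-.2239),"x3":(.4829,-.2147),"x4":(.4084,-.2055)}
s=observe(); R=np.array(s["tool_rot"]); p=np.array(s["tcp_pos"])
xd=np.array([.9925,-.1222,0]);zd=np.array([0,0,-1.]);Rd=np.c_[xd,np.cross(zd,xd),zd]
import cv2
print("t",round(s["t"],2),"tcp",p.round(4),"w",round(s["width"],4),"F",np.round(s["force"],1),"rot",cv2.Rodrigues(R.T@Rd)[0].ravel().round(4))
for a in sys.argv[1:]:
    k,z=a.split(","); print(a,"delta",(R.T@(np.array([*P[k],float(z)])-p)).round(4))
E
python3 g.py 62,.1 62,.001
```

```text
t 1.1 tcp [ 0.3212 -0.2864  0.2309] w 0.0858 F [ 1.6 -1.1  0.1] rot [-0.0004  0.0002 -0.0003]
62,.1 delta [ 0.2093 -0.4297  0.1311]
62,.001 delta [ 0.2093 -0.4297  0.2301]
```

Call:
apply_moves([
  [[0.0174,-0.0358,0,0,0,0,0.0854],[0.0174,-0.0358,0,0,0,0,0.0854],[0.0174,-0.0358,0,0,0,0,0.0854],[0.0174,-0.0358,0,0,0,0,0.0854],[0.0174,-0.0358,0,0,0,0,0.0854],[0.0174,-0.0358,0,0,0,0,0.0854],[0.0174,-0.0358,0,0,0,0,0.0854],[0.0174,-0.0358,0,0,0,0,0.0854],[0.0174,-0.0358,0,0,0,0,0.0854],[0.0174,-0.0358,0,0,0,0,0.0854],[0.0174,-0.0358,0,0,0,0,0.0854],[0.0174,-0.0358,0,0,0,0,0.0854]],
])

```text
t: 2.1
tcp_pos: [0.5807, 0.1145, 0.2306]
tool_rot: [[0.993, -0.121, -0.001], [-0.121, -0.993, -0.0], [-0.001, 0.0, -1.0]]
force: [0.0, -0.9, 0.7]
width: 0.085
```

Call:
apply_moves([
  [[0,0,0.035,0,0,0,0.0854],[0,0,0.035,0,0,0,0.0854],[0,0,0.035,0,0,0,0.0854],[0,0,0.035,0,0,0,0.0854],[0,0,0.02,0,0,0,0.0854],[0,0,0,0,0,0,0.0854]],
])

```text
t: 2.6
tcp_pos: [0.5746, 0.1123, 0.0646]
tool_rot: [[0.992, -0.122, -0.014], [-0.122, -0.993, -0.001], [-0.013, 0.002, -1.0]]
force: [-0.3, -0.2, 0.4]
width: 0.0855
```

```bash
python3 g.py 62,.001; python3 - <<'E'
from h import *
p,d=snapshot("scene");q,e=snapshot("top")
cv2.imwrite("pics/a.png",np.hstack([cv2.resize(p[180:400,270:490,::-1],(400,400)),cv2.resize(q[130:350,120:340,::-1],(400,400))]))
E
```

```text
t 2.6 tcp [0.5746 0.1123 0.0646] w 0.0855 F [-0.3 -0.2  0.4] rot [0.0023 0.0134 0.0004]
62,.001 delta [ 0.0074 -0.0032  0.0635]
```

View pics/a.png

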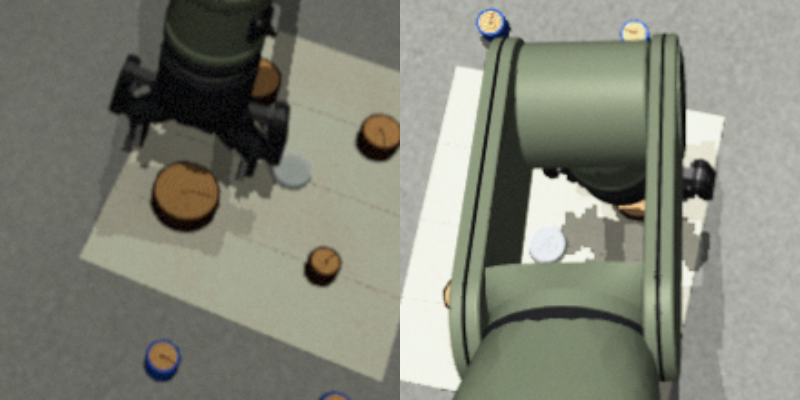

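The grippers's fingers straddle the 62 disc (at about (185,195) in the left crop). The fast descent left a small tilt of 0.013 rad and a 7 mm offset, so I'll correct those and descend more slowly.

Call:
apply_moves([
  [[0.0065,-0.0032,0,0.0023,0.0134,0,0.0854],[0,0,0,0,0,0,0.0854],[0,0,0.01,0,0,0,0.0854],[0,0,0.01,0,0,0,0.0854],[0,0,0,0,0,0,0.0854]],
])

```text
t: 3.12
tcp_pos: [0.5859, 0.1148, 0.0494]
tool_rot: [[0.992, -0.122, 0.01], [-0.122, -0.993, 0.0], [0.01, -0.002, -1.0]]
force: [-1.1, -0.5, -0.4]
width: 0.0855
```

```bash
python3 g.py 62,.001
```

```text
t 3.12 tcp [0.5859 0.1148 0.0494] w 0.0855 F [-1.1 -0.5 -0.4] rot [-0.0017 -0.01    0.0003]
62,.001 delta [-0.0048  0.0009  0.0483]
```

Call:
apply_moves([
  [[0,0,0,0,0,0,0.0854],[0,0,0,0,0,0,0.0854],[0,0,0,0,0,0,0.0854],[0,0,0,0,0,0,0.0854]],
])

```text
t: 3.45
tcp_pos: [0.5878, 0.1149, 0.0516]
tool_rot: [[0.992, -0.122, 0.014], [-0.122, -0.993, 0.001], [0.014, -0.002, -1.0]]
force: [0.6, -0.6, 1.2]
width: 0.0851
```

```bash
python3 g.py 62,.001
```

```text
t 3.45 tcp [0.5878 0.1149 0.0516] w 0.0851 F [ 0.6 -0.6  1.2] rot [-0.0024 -0.014   0.0003]
62,.001 delta [-0.0069  0.0013  0.0505]
```

Call:
apply_moves([
  [[-0.0065,0.0012,0,-0.0023,-0.0138,0,0.0854],[0,0,0.005,0,0,0,0.0854],[0,0,0.01,0,0,0,0.0854],[0,0,0.01,0,0,0,0.0854],[0,0,0.01,0,0,0,0.0854],[0,0,0.006,0,0,0,0.0854],[0,0,0.003,0,0,0,0.0854],[0,0,0.002,0,0,0,0.0854],[0,0,0,0,0,0,0.0854],[0,0,0,0,0,0,0.0854],[0,0,0,0,0,0,0.0854]],
])

```text
t: 4.37
tcp_pos: [0.5815, 0.1146, 0.0058]
tool_rot: [[0.993, -0.122, 0.001], [-0.122, -0.993, 0.0], [0.001, -0.0, -1.0]]
force: [0.6, -1.3, 0.3]
width: 0.0855
```

```bash
python3 g.py 62,.001
```

```text
t 4.37 tcp [0.5815 0.1146 0.0058] w 0.0855 F [ 0.6 -1.3  0.3] rot [-0.0002 -0.0008  0.0003]
62,.001 delta [0.     0.0001 0.0048]
```

Aligned. I'll go down the last 4 mm and close, then lift gently.

Call:
apply_moves([
  [[0,0,0.002,0,0,0,0.0854],[0,0,0.002,0,0,0,0.0854],[0,0,0,0,0,0,0.075],[0,0,0,0,0,0,0.065],[0,0,0,0,0,0,0.05],[0,0,0,0,0,0,0.05],[0,0,0,0,0,0,0.05],[0,0,0,0,0,0,0.05],[0,0,0,0,0,0,0.05]],
], grip_force=50)

```text
t: 5.12
tcp_pos: [0.5814, 0.1146, 0.0016]
tool_rot: [[0.993, -0.122, 0.001], [-0.122, -0.993, 0.0], [0.001, -0.0, -1.0]]
force: [-0.1, 0.4, 3.5]
width: 0.0606
```

Call:
apply_moves([
  [[0,0,-0.003,0,0,0,0.05],[0,0,-0.007,0,0,0,0.05],[0,0,-0.01,0,0,0,0.05],[0,0,-0.01,0,0,0,0.05],[0,0,-0.01,0,0,0,0.05],[0,0,-0.01,0,0,0,0.05],[0,0,-0.007,0,0,0,0.05],[0,0,-0.003,0,0,0,0.05],[0,0,0,0,0,0,0.05]],
])

```text
t: 5.87
tcp_pos: [0.5819, 0.1146, 0.0627]
tool_rot: [[0.993, -0.122, 0.002], [-0.122, -0.993, 0.0], [0.002, -0.0, -1.0]]
force: [0.8, -0.3, -0.4]
width: 0.0604
```

```bash
python3 g.py x1,.06; python3 - <<'E'
from h import *
p,d=snapshot("scene")
cv2.imwrite("pics/b.png",cv2.resize(p[180:400,270:490,::-1],(500,500)))
E
```

```text
t 5.87 tcp [0.5819 0.1146 0.0627] w 0.0604 F [ 0.8 -0.3 -0.4] rot [-0.0004 -0.0022  0.0004]
x1,.06 delta [0.0919 0.339  0.0028]
```

View pics/b.png

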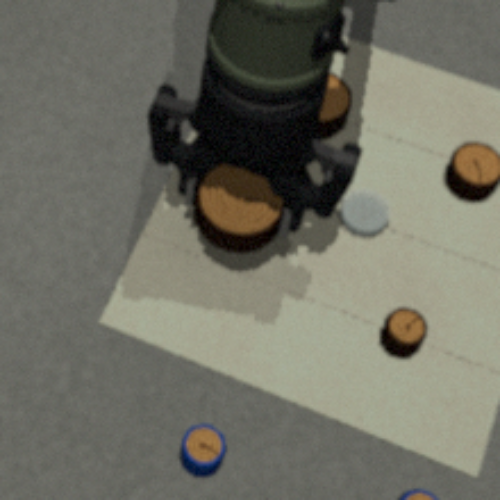

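Call:
apply_moves([
  [[0.0028,0.0102,0,0,0,0,0.05],[0.0064,0.0237,0,0,0,0,0.05],[0.0092,0.0339,0,0,0,0,0.05],[0.0092,0.0339,0,0,0,0,0.05],[0.0092,0.0339,0,0,0,0,0.05],[0.0092,0.0339,0,0,0,0,0.05],[0.0092,0.0339,0,0,0,0,0.05],[0.0092,0.0339,0,0,0,0,0.05],[0.0092,0.0339,0,0,0,0,0.05],[0.0092,0.0339,0,0,0,0,0.05],[0.0064,0.0237,0,0,0,0,0.05],[0.0028,0.0102,0,0,0,0,0.05]],
])

```text
t: 6.92
tcp_pos: [0.6303, -0.2381, 0.0604]
tool_rot: [[0.992, -0.126, -0.001], [-0.126, -0.992, -0.001], [-0.001, 0.001, -1.0]]
force: [-0.5, -0.5, -0.6]
width: 0.0606
```

Call:
apply_moves([
  [[0,0,0,0,0,0,0.05],[0,0,0,0,0,0,0.05],[0,0,0,0,0,0,0.05],[0,0,0,0,0,0,0.05]],
])

```text
t: 7.25
tcp_pos: [0.6305, -0.231, 0.0607]
tool_rot: [[0.993, -0.12, -0.002], [-0.12, -0.993, 0.001], [-0.002, -0.001, -1.0]]
force: [1.1, -0.5, -0.2]
width: 0.0605
```

```bash
python3 g.py x1,.006
```

```text
t 7.25 tcp [ 0.6305 -0.231   0.0607] w 0.0605 F [ 1.1 -0.5 -0.2] rot [-0.001   0.0019  0.0023]
x1,.006 delta [0.0017 0.002  0.0547]
```

Call:
apply_moves([
  [[0.0012,0.001,0.004,0,0.001,0,0.05],[0,0,0.008,0,0,0,0.05],[0,0,0.01,0,0,0,0.05],[0,0,0.01,0,0,0,0.05],[0,0,0.008,0,0,0,0.05],[0,0,0.006,0,0,0,0.05],[0,0,0.003,0,0,0,0.05],[0,0,0.001,0,0,0,0.05],[0,0,0,0,0,0,0.05],[0,0,0,0,0,0,0.05],[0,0,0,0,0,0,0.05]],
])

```text
t: 8.17
tcp_pos: [0.6325, -0.2346, 0.0119]
tool_rot: [[0.993, -0.122, 0.002], [-0.122, -0.993, -0.001], [0.002, 0.0, -1.0]]
force: [-0.1, -0.2, -0.9]
width: 0.0606
```

```bash
python3 g.py x1,.006
```

```text
t 8.17 tcp [ 0.6325 -0.2346  0.0119] w 0.0606 F [-0.1 -0.2 -0.9] rot [ 0.0005 -0.0019  0.0002]
x1,.006 delta [-0.0009 -0.0014  0.0059]
```

Call:
apply_moves([
  [[-0.0007,-0.001,0.002,0,0,0,0.05],[0,0,0.002,0,0,0,0.05],[0,0,0.0015,0,0,0,0.05],[0,0,0,0,0,0,0.05],[0,0,0,0,0,0,0.05],[0,0,0,0,0,0,0.065],[0,0,0,0,0,0,0.075],[0,0,0,0,0,0,0.0854],[0,0,0,0,0,0,0.0854],[0,0,0,0,0,0,0.0854]],
])

```text
t: 9.0
tcp_pos: [0.6314, -0.2332, 0.0057]
tool_rot: [[0.993, -0.122, 0.001], [-0.122, -0.993, -0.0], [0.001, 0.0, -1.0]]
force: [1.0, -0.2, -0.2]
width: 0.0854
```

Call:
apply_moves([
  [[0,0,-0.003,0,0,0,0.0854],[0,0,-0.007,0,0,0,0.0854],[0,0,-0.01,0,0,0,0.0854],[0,0,-0.01,0,0,0,0.0854],[0,0,-0.01,0,0,0,0.0854],[0,0,-0.01,0,0,0,0.0854],[0,0,-0.007,0,0,0,0.0854],[0,0,-0.003,0,0,0,0.0854],[0,0,0,0,0,0,0.0854]],
])

```text
t: 9.75
tcp_pos: [0.6322, -0.2336, 0.0674]
tool_rot: [[0.993, -0.122, 0.003], [-0.122, -0.993, -0.001], [0.003, 0.001, -1.0]]
force: [-0.4, 0.2, 0.3]
width: 0.0853
```

```bash
python3 g.py 51,.06; python3 - <<'E'
from h import *
p,d=snapshot("scene")
cv2.imwrite("pics/c.png",cv2.resize(p[130:350,70:310,::-1],(600,550)))
E
```

```text
t 9.75 tcp [ 0.6322 -0.2336  0.0674] w 0.0853 F [-0.4  0.2  0.3] rot [ 0.0009 -0.0031  0.0003]
51,.06 delta [-0.2379 -0.3632  0.0063]
```

View pics/c.png

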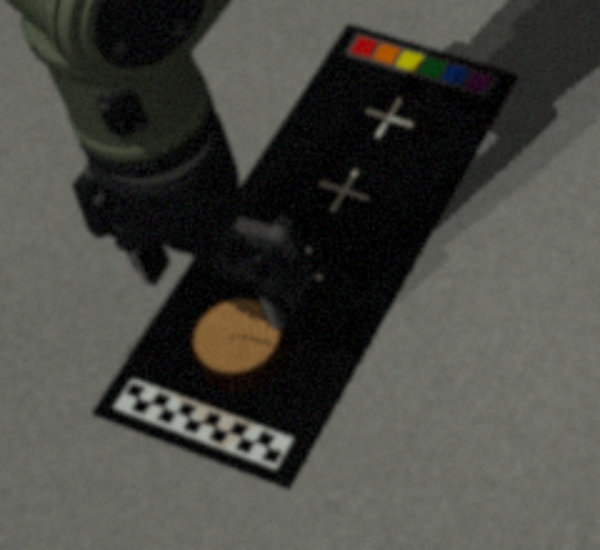

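Call:
apply_moves([
  [[-0.0055,-0.0084,0,0,0,0,0.0854],[-0.0128,-0.0195,0,0,0,0,0.0854],[-0.0183,-0.0279,0,0,0,0,0.0854],[-0.0183,-0.0279,0,0,0,0,0.0854],[-0.0183,-0.0279,0,0,0,0,0.0854],[-0.0183,-0.0279,0,0,0,0,0.0854],[-0.0183,-0.0279,0,0,0,0,0.0854],[-0.0183,-0.0279,0,0,0,0,0.0854],[-0.0183,-0.0279,0,0,0,0,0.0854],[-0.0183,-0.0279,0,0,0,0,0.0854],[-0.0183,-0.0279,0,0,0,0,0.0854],[-0.0183,-0.0279,0,0,0,0,0.0854]],
])

```text
t: 10.8
tcp_pos: [0.4666, 0.0976, 0.0648]
tool_rot: [[0.993, -0.122, -0.001], [-0.122, -0.993, 0.0], [-0.001, 0.0, -1.0]]
force: [0.5, 0.4, -0.0]
width: 0.0853
```

Call:
apply_moves([
  [[-0.0183,-0.0279,0,0,0,0,0.0854],[-0.0128,-0.0195,0,0,0,0,0.0854],[-0.0055,-0.0084,0,0,0,0,0.0854],[0,0,0,0,0,0,0.0854],[0,0,0,0,0,0,0.0854],[0,0,0,0,0,0,0.0854],[0,0,0,0,0,0,0.0854],[0,0,0,0,0,0,0.0854]],
])

```text
t: 11.47
tcp_pos: [0.4402, 0.1548, 0.0655]
tool_rot: [[0.992, -0.124, 0.001], [-0.124, -0.992, -0.0], [0.001, 0.0, -1.0]]
force: [0.4, -0.2, -1.0]
width: 0.0854
```

```bash
python3 g.py 51,.003
```

```text
t 11.47 tcp [0.4402 0.1548 0.0655] w 0.0854 F [ 0.4 -0.2 -1. ] rot [ 0.0001 -0.0009 -0.0016]
51,.003 delta [ 0.     -0.001   0.0625]
```

Call:
apply_moves([
  [[0,-0.0007,0.004,0,0,0,0.0854],[0,0,0.008,0,0,0,0.0854],[0,0,0.012,0,0,0,0.0854],[0,0,0.012,0,0,0,0.0854],[0,0,0.01,0,0,0,0.0854],[0,0,0.007,0,0,0,0.0854],[0,0,0.004,0,0,0,0.0854],[0,0,0.002,0,0,0,0.0854],[0,0,0.001,0,0,0,0.0854],[0,0,0,0,0,0,0.0854],[0,0,0,0,0,0,0.0854]],
])

```text
t: 12.38
tcp_pos: [0.4401, 0.1566, 0.0059]
tool_rot: [[0.993, -0.122, 0.002], [-0.122, -0.993, 0.0], [0.002, -0.0, -1.0]]
force: [0.5, -0.4, -0.3]
width: 0.0855
```

```bash
python3 g.py 51,.003
```

```text
t 12.38 tcp [0.4401 0.1566 0.0059] w 0.0855 F [ 0.5 -0.4 -0.3] rot [-0.0003 -0.0016  0.0004]
51,.003 delta [0.0004 0.0007 0.0029]
```

Call:
apply_moves([
  [[0,0.0005,0.002,0,0,0,0.08],[0,0,0.0005,0,0,0,0.07],[0,0,0,0,0,0,0.06],[0,0,0,0,0,0,0.053],[0,0,0,0,0,0,0.04],[0,0,0,0,0,0,0.04],[0,0,0,0,0,0,0.04],[0,0,0,0,0,0,0.04],[0,0,0,0,0,0,0.04]],
])

```text
t: 13.13
tcp_pos: [0.4399, 0.156, 0.0035]
tool_rot: [[0.993, -0.122, 0.001], [-0.122, -0.993, 0.0], [0.001, -0.0, -1.0]]
force: [-1.1, -0.4, 5.3]
width: 0.0494
```

Call:
apply_moves([
  [[0,0,-0.003,0,0,0,0.04],[0,0,-0.007,0,0,0,0.04],[0,0,-0.01,0,0,0,0.04],[0,0,-0.01,0,0,0,0.04],[0,0,-0.01,0,0,0,0.04],[0,0,-0.01,0,0,0,0.04],[0,0,-0.007,0,0,0,0.04],[0,0,-0.003,0,0,0,0.04],[0,0,0,0,0,0,0.04]],
])

```text
t: 13.88
tcp_pos: [0.4404, 0.1561, 0.0643]
tool_rot: [[0.993, -0.122, 0.003], [-0.122, -0.993, 0.0], [0.003, -0.001, -1.0]]
force: [0.4, -1.3, -0.6]
width: 0.0495
```

```bash
python3 g.py x2,.06
```

```text
t 13.88 tcp [0.4404 0.1561 0.0643] w 0.0495 F [ 0.4 -1.3 -0.6] rot [-0.0007 -0.003   0.0003]
x2,.06 delta [0.1623 0.363  0.0045]
```

Call:
apply_moves([
  [[0.0037,0.0084,0,0,0,0,0.04],[0.0088,0.0195,0,0,0,0,0.04],[0.0125,0.0279,0,0,0,0,0.04],[0.0125,0.0279,0,0,0,0,0.04],[0.0125,0.0279,0,0,0,0,0.04],[0.0125,0.0279,0,0,0,0,0.04],[0.0125,0.0279,0,0,0,0,0.04],[0.0125,0.0279,0,0,0,0,0.04],[0.0125,0.0279,0,0,0,0,0.04],[0.0125,0.0279,0,0,0,0,0.04],[0.0125,0.0279,0,0,0,0,0.04],[0.0125,0.0279,0,0,0,0,0.04]],
])

```text
t: 14.88
tcp_pos: [0.5378, -0.1674, 0.062]
tool_rot: [[0.992, -0.122, -0.001], [-0.122, -0.992, 0.001], [-0.001, -0.001, -1.0]]
force: [0.2, 0.1, -0.2]
width: 0.0496
```

Call:
apply_moves([
  [[0.0125,0.0279,0,0,0,0,0.04],[0.0088,0.0195,0,0,0,0,0.04],[0.0037,0.0084,0,0,0,0,0.04],[0,0,0,0,0,0,0.04],[0,0,0,0,0,0,0.04],[0,0,0,0,0,0,0.04],[0,0,0,0,0,0,0.04],[0,0,0,0,0,0,0.04]],
])

```text
t: 15.55
tcp_pos: [0.5562, -0.2223, 0.0629]
tool_rot: [[0.993, -0.12, -0.0], [-0.12, -0.993, 0.001], [-0.0, -0.001, -1.0]]
force: [0.7, 0.4, -0.5]
width: 0.0492
```

```bash
python3 g.py x2,.008
```

```text
t 15.55 tcp [ 0.5562 -0.2223  0.0629] w 0.0492 F [ 0.7  0.4 -0.5] rot [-0.0005  0.0003  0.0019]
x2,.008 delta [0.0013 0.0015 0.0549]
```

Call:
apply_moves([
  [[0.001,0.001,0.004,0,0,0,0.04],[0,0,0.008,0,0,0,0.04],[0,0,0.01,0,0,0,0.04],[0,0,0.01,0,0,0,0.04],[0,0,0.009,0,0,0,0.04],[0,0,0.007,0,0,0,0.04],[0,0,0.003,0,0,0,0.04],[0,0,0.001,0,0,0,0.04],[0,0,0,0,0,0,0.04],[0,0,0,0,0,0,0.04],[0,0,0,0,0,0,0.04]],
])

```text
t: 16.47
tcp_pos: [0.558, -0.2253, 0.0118]
tool_rot: [[0.993, -0.122, 0.002], [-0.122, -0.993, -0.001], [0.002, 0.001, -1.0]]
force: [-0.8, 0.2, 0.3]
width: 0.0496
```

```bash
python3 g.py x2,.008
```

```text
t 16.47 tcp [ 0.558  -0.2253  0.0118] w 0.0496 F [-0.8  0.2  0.3] rot [ 0.0005 -0.0018  0.0003]
x2,.008 delta [-0.0009 -0.0013  0.0038]
```

Call:
apply_moves([
  [[-0.0007,-0.001,0.0015,0,0,0,0.04],[0,0,0.0015,0,0,0,0.04],[0,0,0,0,0,0,0.04],[0,0,0,0,0,0,0.04],[0,0,0,0,0,0,0.055],[0,0,0,0,0,0,0.065],[0,0,0,0,0,0,0.075],[0,0,0,0,0,0,0.0854],[0,0,0,0,0,0,0.0854],[0,0,0,0,0,0,0.0854]],
])

```text
t: 17.3
tcp_pos: [0.557, -0.2239, 0.0082]
tool_rot: [[0.993, -0.122, 0.001], [-0.122, -0.993, -0.0], [0.001, 0.0, -1.0]]
force: [-0.5, -0.4, -0.4]
width: 0.0857
```

Call:
apply_moves([
  [[0,0,-0.003,0,0,0,0.0854],[0,0,-0.007,0,0,0,0.0854],[0,0,-0.01,0,0,0,0.0854],[0,0,-0.01,0,0,0,0.0854],[0,0,-0.01,0,0,0,0.0854],[0,0,-0.01,0,0,0,0.0854],[0,0,-0.007,0,0,0,0.0854],[0,0,-0.003,0,0,0,0.0854],[0,0,0,0,0,0,0.0854]],
])

```text
t: 18.05
tcp_pos: [0.5577, -0.2243, 0.0696]
tool_rot: [[0.993, -0.122, 0.003], [-0.122, -0.993, -0.001], [0.003, 0.001, -1.0]]
force: [0.6, -0.1, -0.6]
width: 0.0854
```

```bash
python3 g.py 40,.06
```

```text
t 18.05 tcp [ 0.5577 -0.2243  0.0696] w 0.0854 F [ 0.6 -0.1 -0.6] rot [ 0.001  -0.0029  0.0003]
40,.06 delta [-0.1461 -0.4925  0.0087]
```

Call:
apply_moves([
  [[-0.0029,-0.0098,0,0,0,0,0.0854],[-0.0068,-0.023,0,0,0,0,0.0854],[-0.0097,-0.0328,0,0,0,0,0.0854],[-0.0097,-0.0328,0,0,0,0,0.0854],[-0.0097,-0.0328,0,0,0,0,0.0854],[-0.0097,-0.0328,0,0,0,0,0.0854],[-0.0097,-0.0328,0,0,0,0,0.0854],[-0.0097,-0.0328,0,0,0,0,0.0854],[-0.0097,-0.0328,0,0,0,0,0.0854],[-0.0097,-0.0328,0,0,0,0,0.0854],[-0.0097,-0.0328,0,0,0,0,0.0854],[-0.0097,-0.0328,0,0,0,0,0.0854]],
])

```text
t: 19.05
tcp_pos: [0.4929, 0.1492, 0.0672]
tool_rot: [[0.993, -0.122, -0.002], [-0.122, -0.993, -0.0], [-0.002, 0.0, -1.0]]
force: [0.1, -0.3, -0.5]
width: 0.0856
```

Call:
apply_moves([
  [[-0.0097,-0.0328,0,0,0,0,0.0854],[-0.0097,-0.0328,0,0,0,0,0.0854],[-0.0097,-0.0328,0,0,0,0,0.0854],[-0.0068,-0.023,0,0,0,0,0.0854],[-0.0029,-0.0098,0,0,0,0,0.0854],[0,0,0,0,0,0,0.0854],[0,0,0,0,0,0,0.0854],[0,0,0,0,0,0,0.0854],[0,0,0,0,0,0,0.0854],[0,0,0,0,0,0,0.0854]],
])

```text
t: 19.88
tcp_pos: [0.4727, 0.2809, 0.0679]
tool_rot: [[0.992, -0.124, 0.0], [-0.124, -0.992, -0.0], [0.0, 0.0, -1.0]]
force: [-0.4, 0.4, -0.2]
width: 0.0851
```

```bash
python3 g.py 40,.0035
```

```text
t 19.88 tcp [0.4727 0.2809 0.0679] w 0.0851 F [-0.4  0.4 -0.2] rot [ 0.0004 -0.0003 -0.0017]
40,.0035 delta [-0.0002 -0.0014  0.0644]
```

Call:
apply_moves([
  [[0,-0.0007,0.005,0,0,0,0.0854],[0,0,0.009,0,0,0,0.0854],[0,0,0.012,0,0,0,0.0854],[0,0,0.012,0,0,0,0.0854],[0,0,0.01,0,0,0,0.0854],[0,0,0.007,0,0,0,0.0854],[0,0,0.004,0,0,0,0.0854],[0,0,0.002,0,0,0,0.08],[0,0,0.001,0,0,0,0.07],[0,0,0,0,0,0,0.065],[0,0,0,0,0,0,0.06]],
])

```text
t: 20.8
tcp_pos: [0.473, 0.2832, 0.0065]
tool_rot: [[0.993, -0.122, 0.002], [-0.122, -0.993, 0.0], [0.002, -0.001, -1.0]]
force: [-0.0, 0.2, 0.1]
width: 0.06
```

```bash
python3 g.py 40,.0035
```

```text
t 20.8 tcp [0.473  0.2832 0.0065] w 0.06 F [-0.   0.2  0.1] rot [-0.0006 -0.0016  0.0004]
40,.0035 delta [-0.0002  0.0009  0.003 ]
```

Call:
apply_moves([
  [[0,0.0007,0.002,0,0,0,0.06],[0,0,0.0005,0,0,0,0.055],[0,0,0,0,0,0,0.045],[0,0,0,0,0,0,0.03],[0,0,0,0,0,0,0.03],[0,0,0,0,0,0,0.03],[0,0,0,0,0,0,0.03],[0,0,0,0,0,0,0.03]],
])

```text
t: 21.47
tcp_pos: [0.4729, 0.2824, 0.004]
tool_rot: [[0.993, -0.122, 0.001], [-0.122, -0.993, 0.0], [0.001, -0.0, -1.0]]
force: [0.4, -0.4, 3.7]
width: 0.0386
```

Call:
apply_moves([
  [[0,0,-0.003,0,0,0,0.03],[0,0,-0.007,0,0,0,0.03],[0,0,-0.01,0,0,0,0.03],[0,0,-0.01,0,0,0,0.03],[0,0,-0.01,0,0,0,0.03],[0,0,-0.01,0,0,0,0.03],[0,0,-0.007,0,0,0,0.03],[0,0,-0.003,0,0,0,0.03],[0,0,0,0,0,0,0.03]],
])

```text
t: 22.22
tcp_pos: [0.4733, 0.2826, 0.0649]
tool_rot: [[0.993, -0.122, 0.003], [-0.122, -0.993, 0.001], [0.003, -0.001, -1.0]]
force: [-0.2, -0.6, -0.3]
width: 0.0384
```

```bash
python3 g.py x3,.06
```

```text
t 22.22 tcp [0.4733 0.2826 0.0649] w 0.0384 F [-0.2 -0.6 -0.3] rot [-0.0012 -0.0028  0.0004]
x3,.06 delta [0.0701 0.4924 0.0045]
```

Call:
apply_moves([
  [[0.0014,0.0098,0,0,0,0,0.03],[0.0033,0.023,0,0,0,0,0.03],[0.0047,0.0328,0,0,0,0,0.03],[0.0047,0.0328,0,0,0,0,0.03],[0.0047,0.0328,0,0,0,0,0.03],[0.0047,0.0328,0,0,0,0,0.03],[0.0047,0.0328,0,0,0,0,0.03],[0.0047,0.0328,0,0,0,0,0.03],[0.0047,0.0328,0,0,0,0,0.03],[0.0047,0.0328,0,0,0,0,0.03],[0.0047,0.0328,0,0,0,0,0.03],[0.0047,0.0328,0,0,0,0,0.03]],
])

```text
t: 23.22
tcp_pos: [0.4783, -0.084, 0.0628]
tool_rot: [[0.993, -0.122, -0.001], [-0.122, -0.993, 0.0], [-0.001, -0.0, -1.0]]
force: [1.1, -0.4, 0.1]
width: 0.0385
```

Call:
apply_moves([
  [[0.0047,0.0328,0,0,0,0,0.03],[0.0047,0.0328,0,0,0,0,0.03],[0.0047,0.0328,0,0,0,0,0.03],[0.0033,0.023,0,0,0,0,0.03],[0.0014,0.0098,0,0,0,0,0.03],[0,0,0,0,0,0,0.03],[0,0,0,0,0,0,0.03],[0,0,0,0,0,0,0.03],[0,0,0,0,0,0,0.03],[0,0,0,0,0,0,0.03]],
])

```text
t: 24.05
tcp_pos: [0.4823, -0.2132, 0.0634]
tool_rot: [[0.993, -0.12, -0.0], [-0.12, -0.993, 0.001], [-0.0, -0.001, -1.0]]
force: [-0.5, 0.3, -0.1]
width: 0.0386
```

```bash
python3 g.py x3,.0085
```

```text
t 24.05 tcp [ 0.4823 -0.2132  0.0634] w 0.0386 F [-0.5  0.3 -0.1] rot [-0.0005  0.0001  0.0022]
x3,.0085 delta [0.0008 0.0015 0.0549]
```

Call:
apply_moves([
  [[0.0004,0.0003,0.004,0,0,0,0.03],[0,0,0.008,0,0,0,0.03],[0,0,0.01,0,0,0,0.03],[0,0,0.01,0,0,0,0.03],[0,0,0.009,0,0,0,0.03],[0,0,0.007,0,0,0,0.03],[0,0,0.003,0,0,0,0.03],[0,0,0.001,0,0,0,0.03],[0,0,0,0,0,0,0.03],[0,0,0,0,0,0,0.03],[0,0,0,0,0,0,0.03]],
])

```text
t: 24.97
tcp_pos: [0.4833, -0.2154, 0.0121]
tool_rot: [[0.993, -0.122, 0.002], [-0.122, -0.993, -0.001], [0.002, 0.001, -1.0]]
force: [0.9, -0.3, -0.1]
width: 0.0385
```

```bash
python3 g.py x3,.0085
```

```text
t 24.97 tcp [ 0.4833 -0.2154  0.0121] w 0.0385 F [ 0.9 -0.3 -0.1] rot [ 0.0005 -0.0017  0.0002]
x3,.0085 delta [-0.0005 -0.0007  0.0036]
```

Call:
apply_moves([
  [[-0.0004,-0.0005,0.0015,0,0,0,0.03],[0,0,0.0013,0,0,0,0.03],[0,0,0,0,0,0,0.03],[0,0,0,0,0,0,0.03],[0,0,0,0,0,0,0.045],[0,0,0,0,0,0,0.055],[0,0,0,0,0,0,0.07],[0,0,0,0,0,0,0.08],[0,0,0,0,0,0,0.08],[0,0,0,0,0,0,0.08]],
])

```text
t: 25.8
tcp_pos: [0.4825, -0.2145, 0.0088]
tool_rot: [[0.993, -0.122, 0.001], [-0.122, -0.993, -0.0], [0.001, 0.0, -1.0]]
force: [0.0, -0.2, 0.4]
width: 0.0797
```

Call:
apply_moves([
  [[0,0,-0.003,0,0,0,0.08],[0,0,-0.007,0,0,0,0.08],[0,0,-0.01,0,0,0,0.08],[0,0,-0.01,0,0,0,0.08],[0,0,-0.01,0,0,0,0.08],[0,0,-0.01,0,0,0,0.08],[0,0,-0.007,0,0,0,0.08],[0,0,-0.003,0,0,0,0.08],[0,0,0,0,0,0,0.08]],
])

```text
t: 26.55
tcp_pos: [0.4832, -0.215, 0.0701]
tool_rot: [[0.993, -0.122, 0.003], [-0.122, -0.993, -0.001], [0.003, 0.001, -1.0]]
force: [0.2, -0.5, 0.1]
width: 0.0799
```

```bash
python3 g.py 29,.06
```

```text
t 26.55 tcp [ 0.4832 -0.215   0.0701] w 0.0799 F [ 0.2 -0.5  0.1] rot [ 0.0011 -0.0029  0.0004]
29,.06 delta [ 0.0798 -0.474   0.0098]
```

Next is the 29 disc. The travel is (0.080, -0.474), a ramped sum of 15.

Call:
apply_moves([
  [[0.0016,-0.0095,0,0,0,0,0.08],[0.0037,-0.0221,0,0,0,0,0.08],[0.0053,-0.0316,0,0,0,0,0.08],[0.0053,-0.0316,0,0,0,0,0.08],[0.0053,-0.0316,0,0,0,0,0.08],[0.0053,-0.0316,0,0,0,0,0.08],[0.0053,-0.0316,0,0,0,0,0.08],[0.0053,-0.0316,0,0,0,0,0.08],[0.0053,-0.0316,0,0,0,0,0.08],[0.0053,-0.0316,0,0,0,0,0.08],[0.0053,-0.0316,0,0,0,0,0.08],[0.0053,-0.0316,0,0,0,0,0.08]],
])

```text
t: 27.55
tcp_pos: [0.5818, 0.1257, 0.0677]
tool_rot: [[0.993, -0.122, -0.002], [-0.122, -0.993, 0.0], [-0.002, 0.0, -1.0]]
force: [-0.5, -1.0, 0.0]
width: 0.08
```

Call:
apply_moves([
  [[0.0053,-0.0316,0,0,0,0,0.08],[0.0053,-0.0316,0,0,0,0,0.08],[0.0053,-0.0316,0,0,0,0,0.08],[0.0037,-0.0221,0,0,0,0,0.08],[0.0016,-0.0095,0,0,0,0,0.08],[0,0,0,0,0,0,0.07],[0,0,0,0,0,0,0.06],[0,0,0,0,0,0,0.06],[0,0,0,0,0,0,0.06],[0,0,0,0,0,0,0.06]],
])

```text
t: 28.38
tcp_pos: [0.6189, 0.2447, 0.0687]
tool_rot: [[0.992, -0.124, -0.0], [-0.124, -0.992, -0.0], [0.0, 0.0, -1.0]]
force: [-0.1, -0.6, -0.2]
width: 0.0602
```

```bash
python3 g.py 29,.0045
```

```text
t 28.38 tcp [0.6189 0.2447 0.0687] w 0.0602 F [-0.1 -0.6 -0.2] rot [ 0.0004 -0.     -0.0016]
29,.0045 delta [ 0.0011 -0.0011  0.0642]
```

Call:
apply_moves([
  [[0.0006,0,0.005,0,0,0,0.06],[0,0,0.009,0,0,0,0.06],[0,0,0.012,0,0,0,0.06],[0,0,0.012,0,0,0,0.06],[0,0,0.01,0,0,0,0.06],[0,0,0.007,0,0,0,0.06],[0,0,0.004,0,0,0,0.06],[0,0,0.002,0,0,0,0.06],[0,0,0.001,0,0,0,0.06],[0,0,0,0,0,0,0.06],[0,0,0,0,0,0,0.06]],
])

```text
t: 29.3
tcp_pos: [0.6204, 0.2464, 0.0075]
tool_rot: [[0.993, -0.122, 0.002], [-0.122, -0.993, 0.0], [0.002, -0.0, -1.0]]
force: [-0.4, -0.2, 0.0]
width: 0.0602
```

```bash
python3 g.py 29,.0045
```

```text
t 29.3 tcp [0.6204 0.2464 0.0075] w 0.0602 F [-0.4 -0.2  0. ] rot [-0.0005 -0.0018  0.0003]
29,.0045 delta [-0.0001  0.0007  0.003 ]
```

Call:
apply_moves([
  [[0,0.0006,0.0015,0,0,0,0.055],[0,0,0.0005,0,0,0,0.045],[0,0,0,0,0,0,0.035],[0,0,0,0,0,0,0.02],[0,0,0,0,0,0,0.02],[0,0,0,0,0,0,0.02],[0,0,0,0,0,0,0.02],[0,0,0,0,0,0,0.02]],
])

```text
t: 29.97
tcp_pos: [0.6201, 0.2457, 0.0052]
tool_rot: [[0.993, -0.122, 0.001], [-0.122, -0.993, 0.0], [0.001, -0.0, -1.0]]
force: [0.0, 0.4, 2.8]
width: 0.0274
```

Call:
apply_moves([
  [[0,0,-0.003,0,0,0,0.02],[0,0,-0.007,0,0,0,0.02],[0,0,-0.01,0,0,0,0.02],[0,0,-0.01,0,0,0,0.02],[0,0,-0.01,0,0,0,0.02],[0,0,-0.01,0,0,0,0.02],[0,0,-0.007,0,0,0,0.02],[0,0,-0.003,0,0,0,0.02],[0,0,0,0,0,0,0.02]],
])

```text
t: 30.72
tcp_pos: [0.6206, 0.2458, 0.0665]
tool_rot: [[0.993, -0.122, 0.003], [-0.122, -0.993, 0.001], [0.003, -0.001, -1.0]]
force: [0.9, 0.6, 0.3]
width: 0.0275
```

```bash
python3 g.py x4,.06
```

```text
t 30.72 tcp [0.6206 0.2458 0.0665] w 0.0275 F [0.9 0.6 0.3] rot [-0.001  -0.003   0.0003]
x4,.06 delta [-0.1556  0.4738  0.0056]
```

Call:
apply_moves([
  [[-0.0031,0.0095,0,0,0,0,0.02],[-0.0073,0.0221,0,0,0,0,0.02],[-0.0104,0.0316,0,0,0,0,0.02],[-0.0104,0.0316,0,0,0,0,0.02],[-0.0104,0.0316,0,0,0,0,0.02],[-0.0104,0.0316,0,0,0,0,0.02],[-0.0104,0.0316,0,0,0,0,0.02],[-0.0104,0.0316,0,0,0,0,0.02],[-0.0104,0.0316,0,0,0,0,0.02],[-0.0104,0.0316,0,0,0,0,0.02],[-0.0104,0.0316,0,0,0,0,0.02],[-0.0104,0.0316,0,0,0,0,0.02]],
])

```text
t: 31.72
tcp_pos: [0.4614, -0.0867, 0.064]
tool_rot: [[0.993, -0.122, -0.001], [-0.122, -0.993, 0.0], [-0.001, -0.0, -1.0]]
force: [0.0, -0.8, -0.1]
width: 0.0274
```

Call:
apply_moves([
  [[-0.0104,0.0316,0,0,0,0,0.02],[-0.0104,0.0316,0,0,0,0,0.02],[-0.0104,0.0316,0,0,0,0,0.02],[-0.0073,0.0221,0,0,0,0,0.02],[-0.0031,0.0095,0,0,0,0,0.02],[0,0,0,0,0,0,0.02],[0,0,0,0,0,0,0.02],[0,0,0,0,0,0,0.02],[0,0,0,0,0,0,0.02],[0,0,0,0,0,0,0.02]],
])

```text
t: 32.55
tcp_pos: [0.4073, -0.2047, 0.0646]
tool_rot: [[0.993, -0.12, 0.0], [-0.12, -0.993, 0.0], [0.0, -0.0, -1.0]]
force: [-0.1, 0.1, 0.4]
width: 0.0275
```

```bash
python3 g.py x4,.0097
```

```text
t 32.55 tcp [ 0.4073 -0.2047  0.0646] w 0.0275 F [-0.1  0.1  0.4] rot [-0.0004 -0.0002  0.0023]
x4,.0097 delta [0.0012 0.0007 0.0549]
```

Call:
apply_moves([
  [[0.001,-0.0005,0.004,0,0,0,0.02],[0,0,0.008,0,0,0,0.02],[0,0,0.01,0,0,0,0.02],[0,0,0.01,0,0,0,0.02],[0,0,0.009,0,0,0,0.02],[0,0,0.007,0,0,0,0.02],[0,0,0.003,0,0,0,0.02],[0,0,0.001,0,0,0,0.02],[0,0,0,0,0,0,0.02],[0,0,0,0,0,0,0.02],[0,0,0,0,0,0,0.02]],
])

```text
t: 33.47
tcp_pos: [0.4086, -0.2059, 0.0132]
tool_rot: [[0.993, -0.122, 0.002], [-0.122, -0.993, -0.001], [0.002, 0.001, -1.0]]
force: [-0.8, -0.7, 0.4]
width: 0.0274
```

```bash
python3 g.py x4,.0097
```

```text
t 33.47 tcp [ 0.4086 -0.2059  0.0132] w 0.0274 F [-0.8 -0.7  0.4] rot [ 0.0006 -0.0016  0.0003]
x4,.0097 delta [-0.0002 -0.0004  0.0035]
```

Call:
apply_moves([
  [[-0.0002,-0.0003,0.0015,0,0,0,0.02],[0,0,0.0013,0,0,0,0.02],[0,0,0,0,0,0,0.02],[0,0,0,0,0,0,0.02],[0,0,0,0,0,0,0.035],[0,0,0,0,0,0,0.045],[0,0,0,0,0,0,0.055],[0,0,0,0,0,0,0.065],[0,0,0,0,0,0,0.065]],
])

```text
t: 34.22
tcp_pos: [0.408, -0.2052, 0.01]
tool_rot: [[0.993, -0.122, 0.001], [-0.122, -0.993, -0.0], [0.001, 0.0, -1.0]]
force: [0.2, 0.2, 0.4]
width: 0.0652
```

Call:
apply_moves([
  [[0,0,-0.003,0,0,0,0.065],[0,0,-0.007,0,0,0,0.065],[0,0,-0.01,0,0,0,0.065],[0,0,-0.015,0,0,0,0.065],[0,0,-0.015,0,0,0,0.065],[0,0,-0.02,0,0,0,0.065],[0,0,-0.02,0,0,0,0.065],[0,0,-0.02,0,0,0,0.065],[0,-0.01,-0.015,0,0,0,0.065],[0,-0.02,-0.01,0,0,0,0.065],[0,-0.03,0,0,0,0,0.065],[0,-0.035,0,0,0,0,0.065]],
])

```text
t: 35.22
tcp_pos: [0.4208, -0.1115, 0.1475]
tool_rot: [[0.992, -0.125, 0.005], [-0.125, -0.992, -0.003], [0.005, 0.002, -1.0]]
force: [0.5, -0.6, 0.9]
width: 0.0649
```

Call:
apply_moves([
  [[0,-0.035,0,0,0,0,0.065],[0,-0.035,0,0,0,0,0.065],[0,-0.035,0,0,0,0,0.065],[0,-0.035,0,0,0,0,0.065],[0,-0.035,0,0,0,0,0.065],[0,-0.035,0,0,0,0,0.065],[0,-0.02,0,0,0,0,0.065],[0,-0.01,0,0,0,0,0.065],[0,0,0,0,0,0,0.065],[0,0,0,0,0,0,0.065],[0,0,0,0,0,0,0.065]],
])

```text
t: 36.13
tcp_pos: [0.4487, 0.1262, 0.1451]
tool_rot: [[0.992, -0.123, 0.001], [-0.123, -0.992, -0.001], [0.001, 0.001, -1.0]]
force: [0.2, -0.1, 0.9]
width: 0.0648
```

```bash
python3 - <<'E'
from h import *
s=observe();print(s["t"],s["tcp_pos"])
X=[(.6318,-.2331),(.5573,-.2239),(.4829,-.2147),(.4084,-.2055)]
for n in("top","scene"):
    p,d=snapshot(n); cv2.imwrite(f"pics/e_{n}.png",p[:,:,::-1]); c=get_calibration(n)
    for x in X:
        uv=cv2.projectPoints(np.array([[*x,.031]]),cv2.Rodrigues(c["R"])[0],c["t"],c["K"],np.array([c["k1"],0,0,0.]))[0].ravel().round().astype(int)
        q,a,r=blob(p,tuple(uv),wood); w=ray(n,q,.031)
        print(n,np.round(q,1),a,round(r,1),w.round(4),"err mm",((w-x)*1000).round(1))
E
```

```text
36.1333 [0.44866846 0.12621232 0.1451162 ]
top [444.6 208.6] 808 16.3 [ 0.6319 -0.2329] err mm [0.1 0.2]
top [440.2 249.2] 545 13.3 [ 0.5575 -0.2238] err mm [0.2 0.1]
top [435.4 291.1] 335 10.4 [ 0.4825 -0.2143] err mm [-0.4  0.4]
top [430.4 333.4] 154 7.0 [ 0.4082 -0.2048] err mm [-0.2  0.7]
scene [164.2 263.8] 762 17.2 [ 0.6326 -0.2328] err mm [0.8 0.3]
scene [185.6 229.4] 445 13.1 [ 0.5578 -0.2234] err mm [0.5 0.5]
scene [205.3 197.5] 225 9.1 [ 0.4829 -0.2142] err mm [0.  0.5]
scene [223.6 168.1] 92 5.9 [ 0.4085 -0.2048] err mm [0.1 0.7]
```

View pics/e_top.png

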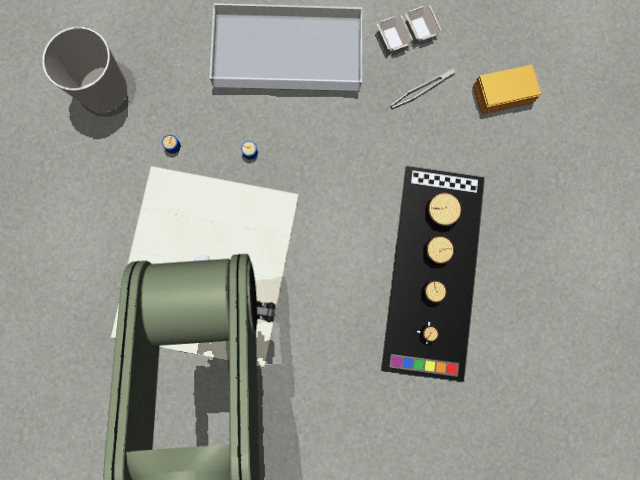

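View pics/e_scene.png

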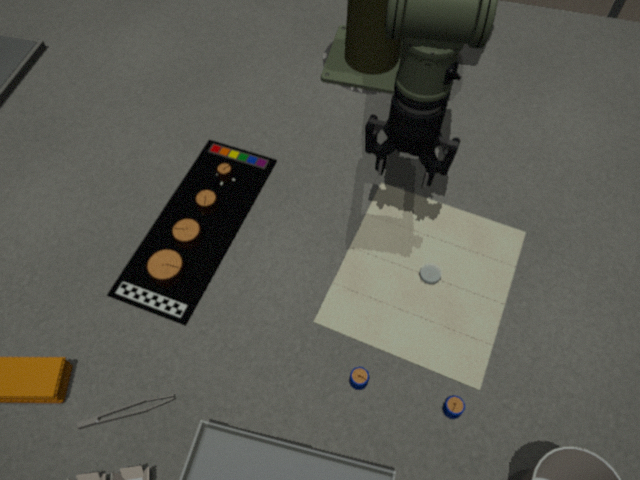

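All four discs lie flat, face up and in order, from the 62 at (445,209) next to the scale bar to the 29 at (430,333) by the colour card. The petri dish is still at (430,273) in the scene view, unmoved, and nothing is touching the arm.

```bash
python3 -c "
from plant import *
print(hand_in())"
```

```text
the job is handed in; nothing more can be done
None
```

The four discs are on the crosses in order of size (62, 51, 40, 29 mm), with the 62 mm disc next to the scale bar and the 29 mm disc at the colour-card end. I handed the job in after 36 s of the 96 s allowed.

- **Position:** in the last pictures from both cameras, each disc's centre was within 1 mm of the cross positions I measured at the start; the limit is 12 mm.
- **Flat and face up:** all four looked flat with the sanded face up. I judged this by eye from the pictures and did not measure tilt or height.
- **Petri dish and blue look-alikes:** neither was touched. The petri dish appeared at the same pixel position before and after.
- **Disagreement:** the scene camera's readings of the bare crosses were up to about 6 mm off the top camera's. Its mask caught only part of each thin cross, so I used the top camera's line fit.
- **Early slip:** my first descent was fast and left the arm still swinging, and I misread that as tilt. I undid that correction before the first grasp.

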